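# Unload the block heater into the cooling rack in reverse order

### The job

Move all four vials from the block heater into the four bays of the empty cooling rack, in reverse order: the vial next to the heater's control box goes into the bay farthest from the rack's tongue-shaped handle, its neighbour into the next bay, and so on, until the vial that was farthest from the control box stands in the bay beside the handle. Lift each one out and set it down without dropping it, so that it stands upright on the floor of its bay.

Things in the scene. Friction and masses are not known exactly. Their poses are not given: they have to be found in the camera images.
- heater: Block heater (mm): white casing, grey control box with knob at one end; fixed. Origin at bench level under the middle of its row of four places; x along the row towards the control box, y across, z up. Places at x -84, -28, 28, 84, y 0, a dark metal insert in each. Casing 240 (x -120 to 120) by 90, 70 high; control box x 120 to 190, 88 high, knob 100.
- rack: Grey plastic cooling rack (mm), fixed, empty: trough of four bays in a row, flat tongue handle at one end. Origin: centre of underside; x along the row towards the handle, y across, z up. Bay centres x -84, -28, 28, 84, y 0; bays 50 by 50 inside, floor at z 6, walls and dividers 6 thick, tops at z 30. Outside 230 by 62; handle to x 160, z 26. Each vial fits any bay, 8 to spare a side.
- vial_slim: Slim straight vial, clear glass with white cap, 86 tall; body 24 across, cap 25 across from 68 to 86 above the origin. Loose. Origin: centre of its underside; z up along its axis. About 60 g. Starts in insert_slim, its underside 52 above the bench. Grip the cap from above, closing across the row.
- vial_jar: Short wide amber jar with wide black cap, 66 tall; body 33 across, cap 34 across from 46 to 66 above the origin. Loose. Origin: centre of its underside; z up along its axis. About 60 g. Starts in insert_jar, its underside 52 above the bench. Grip the cap from above, closing across the row.
- vial_square: White square-bodied bottle, 76 tall; body 30 by 30 up to 54, round white cap 26 across from 54 to 76 above the origin. Loose. Origin: centre of its underside; z up along its axis. About 60 g. Starts in insert_square, its underside 52 above the bench. Grip the cap from above, closing across the row.
- vial_neck: Amber bottle with sloping shoulders and a narrow tall black cap, 84 tall; body 28 across up to 34, tapering to 18 at 52, cap 16 across from 52 to 84 above the origin. Loose. Origin: centre of its underside; z up along its axis. About 60 g. Starts in insert_neck, its underside 52 above the bench. Grip the cap from above, closing across the row.
- insert_slim: Dark grey metal insert block 50 by 50 by 36 mm in one of the heater's four places, fixed, with a round bore 29 wide and 24 deep that holds vial_slim at every start. Origin: centre of its underside, 40 above the bench (top 76, bore floor 52); axes parallel to the heater's. The insert never moves; it shows which place that vial came from.
- insert_jar: Dark grey metal insert block 50 by 50 by 36 mm in one of the heater's four places, fixed, with a round bore 37 wide and 24 deep that holds vial_jar at every start. Origin: centre of its underside, 40 above the bench (top 76, bore floor 52); axes parallel to the heater's. The insert never moves; it shows which place that vial came from.
- insert_square: Dark grey metal insert block 50 by 50 by 36 mm in one of the heater's four places, fixed, with a square bore 36 wide and 24 deep that holds vial_square at every start. Origin: centre of its underside, 40 above the bench (top 76, bore floor 52); axes parallel to the heater's. The insert never moves; it shows which place that vial came from.
- insert_neck: Dark grey metal insert block 50 by 50 by 36 mm in one of the heater's four places, fixed, with a round bore 33 wide and 24 deep that holds vial_neck at every start. Origin: centre of its underside, 40 above the bench (top 76, bore floor 52); axes parallel to the heater's. The insert never moves; it shows which place that vial came from.
Not all that is in view belongs to the job. What is shaped like the vial_neck but red or yellow is not meant. What is shaped like the vial_square but green or turquoise is not meant.

How it is judged:
By the outcome, as a careful person would: the job done as asked, in the order asked, and still so for the second after the job is handed in, with the robot touching nothing.
It also fails if it takes over 115 s, if anything falls off the work surface, if the arm or the gripper's body presses on something with over 40 N, if the wrist force passes 120 N, or if a joint passes its speed limit or range.

### The arm

A 7-joint arm with a two-finger parallel gripper is mounted at the origin on the work surface. World frame = base frame: x ahead of the robot, y to its left, z up, the work surface at z = 0. Lengths are in m, angles in rad, forces in N, time in s.
With the tool pointing down it reaches from about 0.35 to 0.9 m from the base axis. Payload 8.1 kg.
Tool frame: the origin (TCP) lies at the very end of the fingers, on their centre line; the grasp point (between the pads) lies 19 mm behind it (bot.grip_point_offset is the distance from the TCP to the grasp point, in m); z points along the fingers, y is the direction in which the jaws open and shut (so a half turn about z gives the same grasp; the last joint's range is limited). The gripper opens to 92 mm and grips with 3 to 60 N. Pads are 19 mm wide; open, the fingers measure 130 mm over their backs; the gripper's body (75 mm by 190 mm) begins 47 mm behind the grasp point.
Start: joints at [-1.436, 0.434, 0.025, 1.573, -0.012, 1.134, -0.075], TCP at [0.147, 0.607, 0.188] pointing down, gripper open.
Joint ranges: [-2.62, 2.62], [-0.44, 2.09], [-1.27, 1.32], [0.08, 2.57], [-1.32, 4.46], [0.12, 2], [-2.74, 2.74]. Speed limits (rad/s): [2.22, 2.22, 3.01, 3.01, 3.14, 3.14, 3.14].

### API

Orientations are given as a unit quaternion [w, x, y, z].
In Python, from station import bot gives the robot as it stands. The module is installed in compiled form; this text tells all that it offers.
- The arm moves only by the shell command python3 -m creep 'ROWS' [FORCE]. ROWS is JSON, one flat list of numbers, 7 for each row, row after row: the shift along the tool's x, y, z as a fraction of full scale, then the turn, a rotation vector about the tool's x, y, z as a fraction of full scale, then the closure, from -1 (fully open) to 1 (shut), so that 0 is half open. In form: [tx, ty, tz, wx, wy, wz, jaw, tx, ty, tz, wx, wy, wz, jaw, ...]. A call has 1 to 5 rows; each row is the pose to reach, as a shift and turn from the pose commanded when the call began, along the tool's axes at that moment; what a row does not reach only later rows make up. Full scale, the value 1, is 300 mm for a shift and 60 degrees for a turn. A row lasts 1/8 s, in which the tool goes at most 62.5 mm and 10.7 degrees, less where a joint would pass 70% of its speed; a pose out of reach is approached as far as the arm can. A call with a number of a shift or a turn outside -1 to 1 is refused whole. A call with a gripper value outside its range is refused whole. The fingers move at their own pace and stop on an object; FORCE is the grip in N (left out, the last holds). Time passes only in rows, so rows that repeat a pose let the fingers close. It gives the time, the measured TCP pose, the force and the opening at its end, in the units of the state.
- bot.observe(): the state, without advancing time (a new reading comes with each control period).
- bot.snapshot(name): name is "scene" or "top" or "wrist"; returns a dict with "color" (400x640x3 uint8, red, green, blue), "fx", "fy", "cx", "cy" (pixels), "rvec" (rotation vector, rad) and "tvec" (3), from world to camera coordinates, as OpenCV has them. Camera axes: x right, y down, z forward; pixel columns grow to the right and rows downward; lengths in m; the calibration is good to about 2 mm. A picture is of the moment at which its call begins. There is no depth.
- bot.close_job(): hands the job in, once; it reports no verdict.
The state is a dict: "t": time; "q": joint angles; "qvel": joint speeds; "tau": joint torques, N m; "eef_pos": TCP position; "orientation": TCP orientation; "contact_force": force on the tool from outside, world axes, zero at the start; "wrist_torque": the same for the moment, N m; "finger_gap": finger opening in m.
Only numpy, scipy, OpenCV 4.12 (cv2) and the standard library are available. Lean on these libraries where they do the work, as an engineer would, in place of code of your own. Each camera call takes 0.05 s, during which the arm holds its last target. There are 200 camera calls.

## Working session

There is one attempt and no reset: what is moved stays moved. The work goes in short steps, Python scripts to look and compute and a shell command to move; the robot and the scene stay as the last step left them, time stands still between calls to the robot, and variables do not carry over. Pictures are saved under pics/ and viewed, about 12 in all and at most 16, crops included, and the job is handed in when it is done.

```bash
mkdir -p pics
python3 - <<'E'
from station import bot
import cv2
for n in ["scene","top"]:
    s=bot.snapshot(n); cv2.imwrite(f"pics/{n}1.png",s["color"][:,:,::-1]); print(n,s["fx"],s["cx"],s["cy"],s["rvec"],s["tvec"])
o=bot.observe(); print(o["t"],o["eef_pos"],o["orientation"],o["finger_gap"])
E
```

```text
scene 381.62140963978743 322.89568730211454 205.34437088700983 [ 0.73667606  2.52393816 -1.22537535] [ 0.46398229 -0.14844033  1.13351614]
top 366.36083596090054 319.36387461901967 203.36200806284813 [ 2.11031681 -2.17156168  0.17955382] [0.03726255 0.59518346 0.8004165 ]
0.1 [0.1471494  0.60693441 0.18693318] [-2.47285467e-05  1.18636557e-01  9.92937508e-01 -6.86884416e-04] 0.09185850838407104
```

View pics/scene1.png

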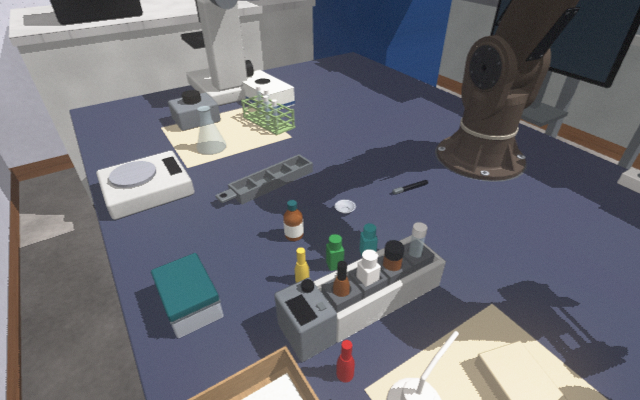

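View pics/top1.png

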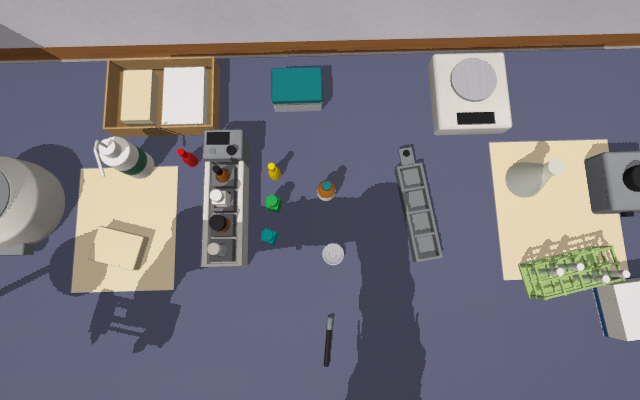

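The scene view shows the heater with its control box at (305,310). From the box the vials are neck (342,283), square (369,268), jar (394,255) and slim (418,240). The rack is at (265,180), with its handle at (228,195). 

In the top view the heater is at (225,215) with the box up at (222,145). The rack is at (418,212) with the handle at (407,157). 

Lookalikes in the top view: red neck (187,157), yellow neck (274,171), green square (273,203), turquoise square (268,236) and an amber bottle with a teal cap (327,190). All of these stand outside the heater.

Run:
```python
import cv2
im=cv2.imread("pics/top1.png")
a=cv2.resize(im[125:275,190:260],None,fx=4,fy=4,interpolation=cv2.INTER_CUBIC)
b=cv2.resize(im[140:270,385:450],None,fx=4,fy=4,interpolation=cv2.INTER_CUBIC)
import numpy as np
c=np.zeros((600,560,3),np.uint8); c[:600,:280]=a; c[:520,300:]=b
cv2.imwrite("pics/crop1.png",c)
```

```text
(no output)
```

View pics/crop1.png

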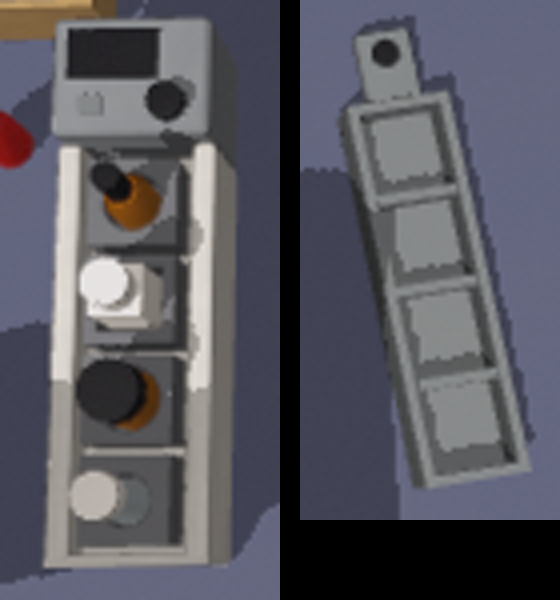

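The crop shows, in crop pixels:
- **Heater:** casing top corners at about (60,146), (214,144), (210,565) and (44,567). Cap tops: neck (104,176), square (105,282), jar (109,392), slim (94,496).
- **Rack:** rim corners at (345,105), (448,92), (531,467) and (416,488), with the handle at the top.

```bash
cat > h.py <<'E'
import numpy as np,cv2
from scipy.spatial.transform import Rotation as R
from station import bot
def ray(s,uv,z):
    M=cv2.Rodrigues(np.array(s["rvec"],float))[0]; t=np.array(s["tvec"],float)
    C=-M.T@t; d=M.T@np.array([(uv[0]-s["cx"])/s["fx"],(uv[1]-s["cy"])/s["fy"],1.])
    return C+d*(z-C[2])/d[2]
def proj(s,p):
    K=np.array([[s["fx"],0,s["cx"]],[0,s["fy"],s["cy"]],[0,0,1]])
    return cv2.projectPoints(np.array(p,float).reshape(-1,3),np.array(s["rvec"],float),np.array(s["tvec"],float),K,None)[0].reshape(-1,2)
def to(p,yaw):
    "shift in tool axes /0.3 and turn about tool z in 60deg units, tool down with jaw(y) axis at yaw (mod pi)"
    o=bot.observe(); r=R.from_quat(np.r_[o["orientation"][1:],o["orientation"][0]]); m=r.as_matrix()
    sh=m.T@(np.array(p)-o["eef_pos"])/.3
    y=np.array([np.cos(yaw),np.sin(yaw),0]); 
    if y@m[:,1]<0:y=-y
    z=np.array([0,0,-1.]); T=np.c_[np.cross(y,z),y,z]
    w=R.from_matrix(m.T@T).as_rotvec()/np.radians(60)
    return sh.round(4),w.round(4)
E
python3 - <<'E'
from h import *
s=bot.snapshot("top"); np.set_printoptions(precision=4,suppress=True)
f=lambda c,o:((c[0]+.5)/4-.5+o[0],(c[1]+.5)/4-.5+o[1])
H=[ray(s,f(c,(190,125)),.07)for c in[(60,146),(214,144),(210,565),(44,567)]]
print("H",H)
B=[ray(s,f(c,(190,125)),.088)for c in[(58,18),(212,18),(207,137),(52,135)]]
print("B",B)
for n,c,z in[("neck",(104,176),.136),("sq",(105,282),.128),("jar",(109,392),.118),("slim",(94,496),.138)]:
    print(n,ray(s,f(c,(190,125)),z))
Rk=np.array([ray(s,f((c[0]-300,c[1]),(385,140)),.03)for c in[(345,105),(448,92),(531,467),(416,488)]])
print("R",Rk,Rk.mean(0),np.linalg.norm(Rk-np.roll(Rk,-1,0),axis=1))
o=bot.observe();print(R.from_quat(np.r_[o["orientation"][1:],o["orientation"][0]]).as_matrix())
E
```

```text
H [array([0.6979, 0.2806, 0.07  ]), array([0.6966, 0.1924, 0.07  ]), array([0.4585, 0.1936, 0.07  ]), array([0.4601, 0.2843, 0.07  ])]
B [array([0.7679, 0.2777, 0.088 ]), array([0.7655, 0.1902, 0.088 ]), array([0.6956, 0.1927, 0.088 ]), array([0.6991, 0.2796, 0.088 ])]
neck [0.6618 0.2367 0.136 ]
sq [0.6067 0.2375 0.128 ]
jar [0.5498 0.2372 0.118 ]
slim [0.4948 0.2385 0.138 ]
R [[ 0.685  -0.1666  0.03  ]
 [ 0.6914 -0.2293  0.03  ]
 [ 0.4666 -0.2608  0.03  ]
 [ 0.4566 -0.1934  0.03  ]] [ 0.5749 -0.2125  0.03  ] [0.0629 0.2269 0.0682 0.23  ]
[[-0.9718  0.2357 -0.0002]
 [ 0.2357  0.9718 -0.0012]
 [-0.0001 -0.0012 -1.    ]]
```

Sizes check out: 56 mm spacing, a 240 × 90 casing and a 63 × 229 rack. Heater yaw is about -0.6° and rack yaw about 7.3°. First I'll square the tool to the world axes and go above the neck vial.

Run:
```python
from h import *
print(to((.45,.35,.28),np.pi/2),to((.662,.237,.24),np.pi/2))
```

```text
(array([-1.1828, -0.5949, -0.309 ]), array([-0.0011, -0.    , -0.2272])) (array([-1.9583, -0.7943, -0.1754]), array([-0.0011, -0.    , -0.2272]))
```

```bash
python3 -m creep '[-0.2,-0.1,-0.15,-0.001,0,-0.1,-1,-0.4,-0.2,-0.31,-0.001,0,-0.2272,-1,-0.59,-0.3,-0.31,-0.001,0,-0.2272,-1,-0.59,-0.3,-0.31,-0.001,0,-0.2272,-1,-0.59,-0.3,-0.31,-0.001,0,-0.2272,-1]' 30
python3 - <<'E'
from h import *
print(to((.45,.3,.28),np.pi/2),to((.662,.237,.24),np.pi/2),bot.observe()["eef_pos"])
E
```

```text
t: 0.78
eef_pos: [0.3013, 0.4761, 0.2815]
orientation: [0.001, 0.003, 1.0, 0.001]
contact_force: [-0.6, 0.5, -0.0]
finger_gap: 0.0918
(array([-0.4989, -0.584 ,  0.0049]), array([ 0.0014,  0.0018, -0.0055])) (array([-1.2066, -0.7901,  0.1393]), array([ 0.0014,  0.0018, -0.0055])) [0.30133    0.47606268 0.28146449]
```

```bash
python3 -m creep '[-0.2,-0.15,0,0,0,0,-1,-0.4,-0.3,0,0,0,0,-1,-0.6,-0.4,0,0,0,0,-1,-0.6,-0.4,0,0,0,0,-1,-0.6,-0.4,0,0,0,0,-1]'; python3 -m creep '[-0.2,-0.13,0,0,0,0,-1,-0.4,-0.26,0.07,0,0,0,-1,-0.607,-0.39,0.14,0,0,0,-1,-0.607,-0.39,0.14,0,0,0,-1,-0.607,-0.39,0.14,0,0,0,-1]'
python3 - <<'E'
from h import *
print(to((.662,.237,.107),np.pi/2),bot.observe()["eef_pos"])
s=bot.snapshot("wrist"); cv2.imwrite("pics/w1.png",s["color"][:,:,::-1])
print(proj(s,[(.662,.237,.136),(.607,.2375,.128)]))
E
```

```text
t: 1.4
eef_pos: [0.4795, 0.3569, 0.2797]
orientation: [-0.0, 0.002, 1.0, -0.0]
contact_force: [-0.3, 0.3, -0.4]
finger_gap: 0.0919
t: 2.02
eef_pos: [0.6604, 0.2405, 0.2361]
orientation: [-0.001, 0.001, 1.0, -0.0]
contact_force: [-0.6, 0.3, 0.3]
finger_gap: 0.0917
(array([-0.0066, -0.0112,  0.4304]), array([-0.0007, -0.0024, -0.0017])) [0.66035542 0.24045017 0.23612916]
[[317.90477644 193.05845149]
 [318.27871701 133.06594612]]
```

View pics/w1.png

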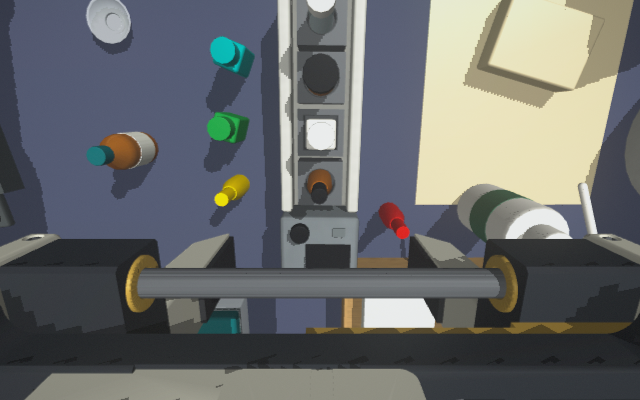

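The wrist view confirms it: the neck vial's black cap is at (319,193), predicted (318,193), and the square vial's at (320,133), predicted (318,133). Descending.

```bash
python3 -m creep '[-0.005,-0.01,0.1,0,0,0,-1,-0.005,-0.01,0.25,0,0,0,-1,-0.005,-0.01,0.3,0,0,0,-1,-0.005,-0.01,0.3,0,0,0,-1,-0.005,-0.01,0.3,0,0,0,-1]'
python3 - <<'E'
from h import *
print(to((.662,.237,.107),np.pi/2),bot.observe()["eef_pos"])
E
```

```text
t: 2.7
eef_pos: [0.6625, 0.2395, 0.1505]
orientation: [0.001, -0.0, 1.0, 0.001]
contact_force: [-0.2, 0.1, -0.2]
finger_gap: 0.0917
(array([ 0.0019, -0.0085,  0.145 ]), array([0.0023, 0.0025, 0.0008])) [0.66245789 0.23945676 0.15051943]
```

```bash
python3 -m creep '[0,-0.006,0.08,0,0,0,-1,0,-0.006,0.14,0,0,0,-1,0,-0.006,0.14,0,0,0,-1,0,-0.006,0.14,0,0,0,-1]'
python3 - <<'E'
from h import *
print(to((.662,.237,.107),np.pi/2),bot.observe()["eef_pos"])
E
```

```text
t: 3.2
eef_pos: [0.6622, 0.2369, 0.1073]
orientation: [0.001, -0.0, 1.0, 0.001]
contact_force: [-0.6, -0.1, 0.7]
finger_gap: 0.0916
(array([0.0008, 0.0004, 0.0011]), array([0.0014, 0.0011, 0.    ])) [0.66224491 0.23688291 0.10733064]
```

Spot on. Close, then lift (if the gap reads about 16 mm).

```bash
python3 -m creep '[0,0,0,0,0,0,1,0,0,0,0,0,0,1,0,0,0,0,0,0,1,0,0,0,0,0,0,1,0,0,0,0,0,0,1]' 30; python3 -m creep '[0,0,0,0,0,0,1,0,0,0,0,0,0,1,0,0,0,0,0,0,1]'
```

```text
t: 3.82
eef_pos: [0.6617, 0.2366, 0.1064]
orientation: [0.0, -0.0, 1.0, 0.001]
contact_force: [0.4, 0.3, 0.4]
finger_gap: 0.0462
t: 4.2
eef_pos: [0.6617, 0.2366, 0.1064]
orientation: [0.0, -0.0, 1.0, 0.001]
contact_force: [0.4, -0.4, -0.0]
finger_gap: 0.0167
```

```bash
python3 -m creep '[0,0,-0.05,0,0,0,1,0,0,-0.15,0,0,0,1,0,0,-0.3,0,0,0,1,0,0,-0.45,0,0,0,1,0,0,-0.45,0,0,0,1]'
python3 - <<'E'
from h import *
for b in(-.084,-.028,.028,.084):
    p=np.array((.575+b*.992,-.2125+b*.127,.24)); print(b,p)
print(to((.4917,-.2232,.24),np.pi/2))
E
```

```text
t: 4.82
eef_pos: [0.6641, 0.2371, 0.2473]
orientation: [0.004, 0.0, 1.0, 0.002]
contact_force: [0.5, -0.2, -0.5]
finger_gap: 0.0004
-0.084 [ 0.491672 -0.223168  0.24    ]
-0.028 [ 0.547224 -0.216056  0.24    ]
0.028 [ 0.602776 -0.208944  0.24    ]
0.084 [ 0.658328 -0.201832  0.24    ]
(array([ 0.5745, -1.5345,  0.013 ]), array([ 0.0042,  0.0079, -0.0002]))
```

The gap is 0.4 mm, so the vial slipped out during the lift. Looking.

Run:
```python
from h import *
s=bot.snapshot("wrist"); t=bot.snapshot("scene")
a=s["color"][0:300,200:440]; b=t["color"][200:380,250:470]
c=np.zeros((540,800,3),np.uint8); c[:500,:400]=cv2.resize(a,(400,500)); c[:327,400:]=cv2.resize(b,(400,327))
cv2.imwrite("pics/w2.png",c[:,:,::-1])
```

```text
(no output)
```

View pics/w2.png

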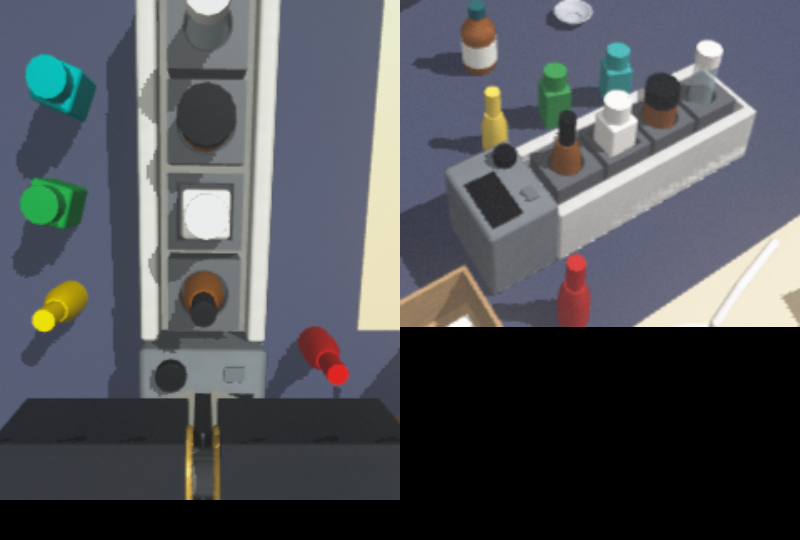

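The vial still stands upright in its bore. The lift most likely began before the grip force had built up. I'll regrasp with more closing time and a firmer grip.

```bash
python3 -m creep '[0,0,0,0,0,0,-0.2,0,0,0,0,0,0,-0.2,0,0,0,0,0,0,-0.2,0,0,0,0,0,0,-0.2,0,0,0,0,0,0,-0.2]' 45; python3 -m creep '[0,0,0,0,0,0,-0.2,0,0,0,0,0,0,-0.2,0,0,0,0,0,0,-0.2]'; python3 -c "
from h import *
print(to((.662,.237,.105),np.pi/2))"
```

```text
t: 5.55
eef_pos: [0.6617, 0.2365, 0.2413]
orientation: [0.0, -0.0, 1.0, 0.001]
contact_force: [0.2, -1.1, -0.2]
finger_gap: 0.0455
t: 5.92
eef_pos: [0.6617, 0.2365, 0.2414]
orientation: [0.0, -0.0, 1.0, 0.001]
contact_force: [0.3, 0.2, -0.1]
finger_gap: 0.0553
(array([-0.001 ,  0.0011,  0.4548]), array([0.001 , 0.0002, 0.0001]))
```

```bash
python3 -m creep '[0,0,0.15,0,0,0,-0.2,0,0,0.3,0,0,0,-0.2,0,0,0.4,0,0,0,-0.2,0,0,0.455,0,0,0,-0.2,0,0,0.455,0,0,0,-0.2]'; python3 -m creep '[0,0,0,0,0,0,0.2,0,0,0,0,0,0,1,0,0,0,0,0,0,1,0,0,0,0,0,0,1,0,0,0,0,0,0,1]' 45;  python3 -m creep '[0,0,0,0,0,0,1,0,0,0,0,0,0,1,0,0,0,0,0,0,1,0,0,0,0,0,0,1,0,0,0,0,0,0,1]'
```

```text
t: 6.55
eef_pos: [0.6612, 0.2365, 0.1042]
orientation: [-0.001, -0.0, 1.0, 0.0]
contact_force: [0.6, -0.6, 0.5]
finger_gap: 0.0549
t: 7.18
eef_pos: [0.6617, 0.2366, 0.1051]
orientation: [0.0, -0.0, 1.0, 0.001]
contact_force: [-0.3, -0.4, 0.2]
finger_gap: 0.0097
t: 7.8
eef_pos: [0.6617, 0.2367, 0.1049]
orientation: [0.0, -0.0, 1.0, 0.001]
contact_force: [-1.4, 0.3, 0.3]
finger_gap: 0.0002
```

```bash
python3 -m creep '[0,0,-0.02,0,0,0,1,0,0,-0.04,0,0,0,1,0,0,-0.06,0,0,0,1,0,0,-0.1,0,0,0,1,0,0,-0.1,0,0,0,1]'
```

```text
t: 8.43
eef_pos: [0.6626, 0.2369, 0.1366]
orientation: [0.001, 0.0, 1.0, 0.001]
contact_force: [0.4, -0.1, 0.6]
finger_gap: 0.0004
```

The fingers close on nothing. I'll look from the side to see where they are relative to the cap.

Run:
```python
from h import *
t=bot.snapshot("scene"); w=bot.snapshot("wrist")
b=t["color"][170:350,260:480]
c=np.zeros((590,800,3),np.uint8); c[:,:480]=cv2.resize(b,(480,590*480//480))if 0 else cv2.copyMakeBorder(cv2.resize(b,(480,393),interpolation=cv2.INTER_CUBIC),0,197,0,0,cv2.BORDER_CONSTANT)
c[:400,480:]=cv2.resize(w["color"][100:350,220:420],(320,400))
cv2.imwrite("pics/s3.png",c[:400,:,::-1])
o=bot.observe(); print(o["eef_pos"],o["orientation"]); e=o["eef_pos"]
print("scene",proj(t,[e,e+[0,0,.019],(.662,.237,.136),(.662,.237,.104)]),"wrist",proj(w,[e,e+[0,0,.019]]))
```

```text
[0.66174249 0.23664135 0.13515299] [ 2.30705945e-04 -1.78025718e-05  9.99999789e-01  6.06472519e-04]
scene [[342.63904576 261.35851788]
 [342.97649599 253.0208538 ]
 [342.64941596 261.1945522 ]
 [342.1082752  274.56208539]] wrist [[321.41706626 226.07852297]
 [321.47710269 236.92976723]]
```

View pics/s3.png

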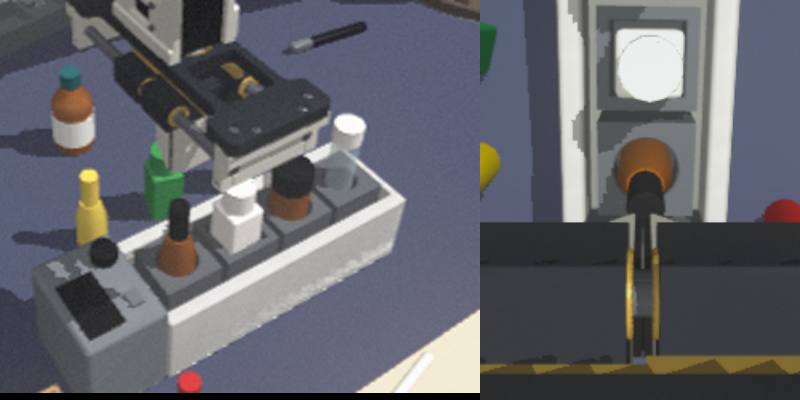

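The scene view shows the neck cap top at crop (180,200) with no fingers around it, although the reported TCP projects exactly there. So the fingertips aren't where the reported pose says. I'll zoom in on all three cameras with the predicted TCP marked.

Run:
```python
from h import *
o=bot.observe(); e=o["eef_pos"]; out=[]
for n in("scene","wrist","top"):
    s=bot.snapshot(n); p=proj(s,[e])[0]; x,y=int(p[0])-40,int(p[1])-65
    x=max(x,0);y=max(y,0)
    c=cv2.resize(s["color"][y:y+120,x:x+53*1],(265,600),interpolation=cv2.INTER_CUBIC) if 0 else cv2.resize(s["color"][y:y+110,x:x+80],(266,366),interpolation=cv2.INTER_CUBIC)
    f=266/80; cv2.drawMarker(c,(int((p[0]-x)*f),int((p[1]-y)*f)),(255,0,255),0,12); out.append(c)
    M=cv2.Rodrigues(np.array(s["rvec"],float))[0]; print(n,p,(x,y),"cam",-M.T@s["tvec"])
cv2.imwrite("pics/z4.png",np.hstack(out)[:,:,::-1]); print(o["q"])
```

```text
scene [342.63904576 261.35851788] (302, 196) cam [0.91622409 0.5810965  0.58739527]
wrist [321.68891606 227.44671711] (281, 162) cam [0.59135602 0.23619283 0.33137874]
top [215.77102579 168.73824744] (175, 103) cam [0.46077665 0.02816513 0.88498024]
[-0.53432381  0.60418897  0.19149566  1.43353641 -0.12180755  1.11453204
  1.24851087]
```

View pics/z4.png

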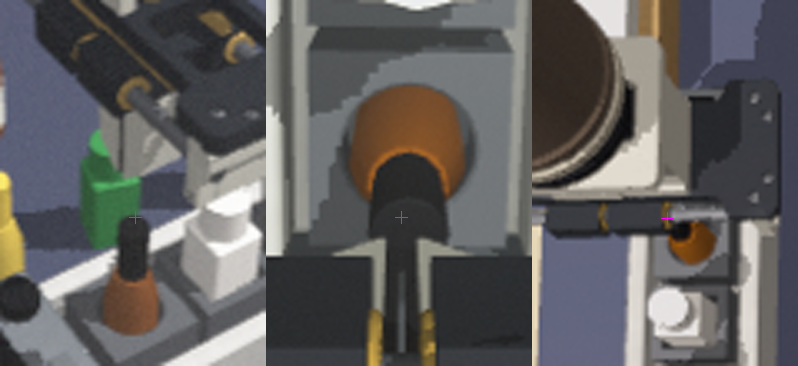

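Run:
```python
from h import *
from scipy.optimize import least_squares
a=bot.snapshot("scene");b=bot.snapshot("wrist"); e=bot.observe()["eef_pos"]
r=least_squares(lambda p:np.r_[proj(a,p)[0]-(338.5,249),proj(b,p)[0]-(322,234)],e)
print(r.x,r.fun,r.x-e)
for z in(.136,.145,.155,.165,.175): print(z,ray(a,(338.5,249),z),ray(b,(322,234),z))
```

```text
[0.65902205 0.23575955 0.15581444] [ 5.60045585  2.27700687 -1.67099148  1.4483893 ] [-0.00245066 -0.00076262  0.02127238]
0.136 [0.65202582 0.21050319 0.136     ] [0.66568096 0.2367859  0.136     ]
0.145 [0.65729346 0.21789215 0.145     ] [0.66225142 0.23675803 0.145     ]
0.155 [0.66314638 0.2261021  0.155     ] [0.65844082 0.23672707 0.155     ]
0.165 [0.66899931 0.23431205 0.165     ] [0.65463023 0.23669611 0.165     ]
0.175 [0.67485223 0.242522   0.175     ] [0.65081963 0.23666515 0.175     ]
```

Both views put the closed fingertips about 20–30 mm above the reported TCP, with x and y fine. The empty, force-free close at 0.105 means the tips were at 0.136 or higher, so the offset is about 30 mm. I'll regrasp at a reported 0.085, which stays above the insert top whichever value is right, starting with low force.

```bash
python3 -m creep '[0,0,0,0,0,0,-0.2,0,0,0,0,0,0,-0.2,0,0,0,0,0,0,-0.2,0,0,0,0,0,0,-0.2,0,0,0,0,0,0,-0.2]' 10; python3 -m creep '[0,0,0,0,0,0,-0.2,0,0,0.04,0,0,0,-0.2,0,0,0.08,0,0,0,-0.2,0,0,0.12,0,0,0,-0.2,0,0,0.165,0,0,0,-0.2]'; python3 -m creep '[0,0,0,0,0,0,0.2,0,0,0,0,0,0,1,0,0,0,0,0,0,1,0,0,0,0,0,0,1,0,0,0,0,0,0,1]' 10;python3 -m creep '[0,0,0,0,0,0,1,0,0,0,0,0,0,1,0,0,0,0,0,0,1]'
python3 - <<'E'
from h import *
e=bot.observe()["eef_pos"]; out=[]
for n in("scene","wrist"):
    s=bot.snapshot(n); p=proj(s,[e])[0]; x,y=int(p[0])-40,int(p[1])-65
    c=cv2.resize(s["color"][y:y+110,x:x+80],(400,550),interpolation=cv2.INTER_CUBIC); f=5
    cv2.drawMarker(c,(int((p[0]-x)*f),int((p[1]-y)*f)),(255,0,255),0,12); out.append(c)
cv2.imwrite("pics/z5.png",np.hstack(out)[:,:,::-1])
E
```

```text
t: 9.4
eef_pos: [0.6617, 0.2366, 0.135]
orientation: [0.0, -0.0, 1.0, 0.001]
contact_force: [-0.6, -0.3, 0.1]
finger_gap: 0.0457
t: 10.02
eef_pos: [0.6615, 0.2366, 0.0842]
orientation: [-0.0, -0.0, 1.0, 0.0]
contact_force: [-0.6, -0.1, -0.3]
finger_gap: 0.055
t: 10.65
eef_pos: [0.6619, 0.2369, 0.0858]
orientation: [0.0, -0.0, 1.0, 0.001]
contact_force: [0.0, 0.2, 1.0]
finger_gap: 0.0152
t: 11.02
eef_pos: [0.662, 0.2369, 0.0858]
orientation: [0.0, -0.0, 1.0, 0.001]
contact_force: [0.2, 1.6, 4.3]
finger_gap: 0.015
```

View pics/z5.png

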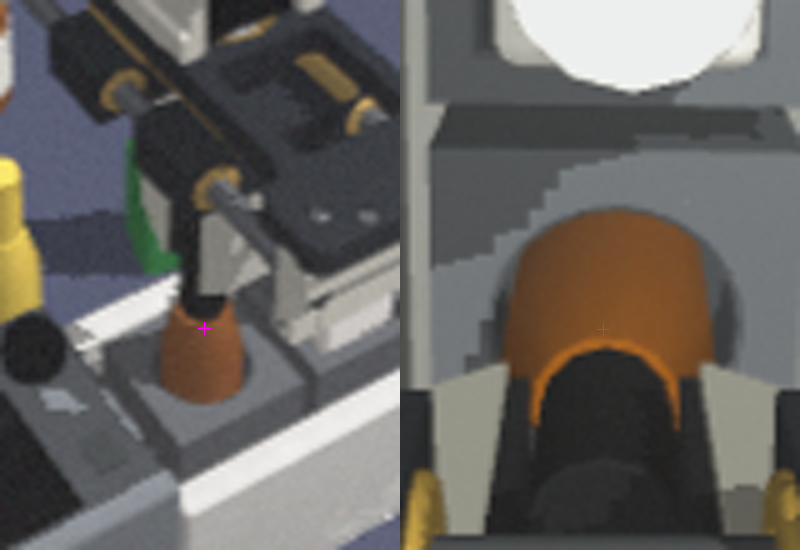

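Now the fingers hold the cap (gap 15 mm, tips near the cap's lower edge). I'll firm up the grip and make a short test lift.

```bash
python3 -m creep '[0,0,0,0,0,0,1,0,0,0,0,0,0,1,0,0,0,0,0,0,1]' 30; python3 -m creep '[0,0,-0.02,0,0,0,1,0,0,-0.04,0,0,0,1,0,0,-0.06,0,0,0,1,0,0,-0.1,0,0,0,1,0,0,-0.1,0,0,0,1]'
```

```text
t: 11.5
eef_pos: [0.662, 0.2369, 0.0858]
orientation: [0.0, -0.0, 1.0, 0.001]
contact_force: [-0.8, 0.9, 5.0]
finger_gap: 0.0148
t: 12.12
eef_pos: [0.6626, 0.2369, 0.117]
orientation: [0.001, 0.0, 1.0, 0.001]
contact_force: [0.3, -0.2, -1.1]
finger_gap: 0.0149
```

```bash
python3 -m creep '[0,0,-0.1,0,0,0,1,0,0,-0.23,0,0,0,1,0,0,-0.34,0,0,0,1,0,0,-0.34,0,0,0,1]'
python3 - <<'E'
from h import *
print(to((.4917,-.2232,.22),np.pi/2))
s=bot.snapshot("scene"); cv2.imwrite("pics/s6.png",cv2.resize(s["color"][130:350,230:450],(440,440))[:,:,::-1])
E
```

```text
t: 12.62
eef_pos: [0.6633, 0.2369, 0.2207]
orientation: [0.003, 0.0, 1.0, 0.002]
contact_force: [-0.5, 0.1, -0.8]
finger_gap: 0.0149
(array([ 0.5719, -1.5339, -0.0055]), array([ 0.003 ,  0.005 , -0.0001]))
```

View pics/s6.png

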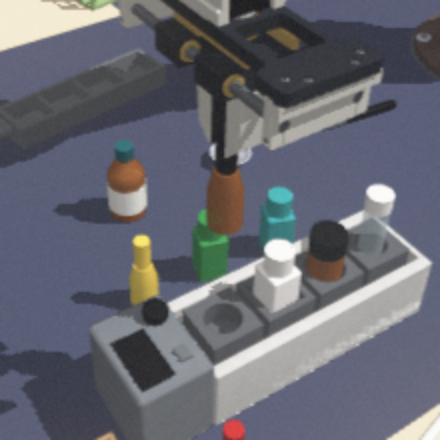

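The neck vial hangs upright in the gripper with its bore empty. Carrying it to the far bay.

```bash
python3 -m creep '[0.05,-0.12,0,0,0,0,1,0.12,-0.3,0,0,0,0,1,0.19,-0.5,0,0,0,0,1,0.26,-0.7,0,0,0,0,1,0.3,-0.8,0,0,0,0,1]'; python3 -m creep '[0.07,-0.18,0,0,0,0,1,0.14,-0.36,0,0,0,0,1,0.21,-0.55,0,0,0,0,1,0.27,-0.7,0,0,0,0,1,0.27,-0.73,0,0,0,0,1]';python3 -m creep '[0,0,0,0,0,0,1,0,0,0,0,0,0,1]'
python3 - <<'E'
from h import *
print(to((.4917,-.2232,.05),np.pi/2))
E
```

```text
t: 13.3
eef_pos: [0.5695, -0.0074, 0.216]
orientation: [-0.001, 0.002, 1.0, -0.0]
contact_force: [1.2, 0.7, -1.2]
finger_gap: 0.0147
t: 13.92
eef_pos: [0.4878, -0.2261, 0.2159]
orientation: [-0.001, 0.003, 1.0, 0.0]
contact_force: [0.7, 0.5, -0.5]
finger_gap: 0.0147
t: 14.18
eef_pos: [0.4911, -0.2206, 0.2162]
orientation: [-0.0, -0.001, 1.0, 0.001]
contact_force: [-0.6, 1.1, -0.7]
finger_gap: 0.0148
(array([-0.0023, -0.0098,  0.5541]), array([ 0.002 , -0.0007,  0.0023]))
```

```bash
python3 -m creep '[0,-0.009,0.12,0,0,0,1,0,-0.009,0.25,0,0,0,1,0,-0.009,0.37,0,0,0,1,0,-0.009,0.437,0,0,0,1,0,-0.009,0.437,0,0,0,1]'
python3 - <<'E'
from h import *
print(to((.4917,-.2232,.041),np.pi/2), bot.observe()["eef_pos"])
out=[]
for n,a,b in(("scene",(215,120),(130,75)),("wrist",(255,120),(130,200))):
    s=bot.snapshot(n);c=s["color"][a[1]:a[1]+b[1],a[0]:a[0]+b[0]]; out.append(cv2.resize(c,(400,400*b[1]//b[0]),interpolation=cv2.INTER_CUBIC)[:590])
H=max(o.shape[0] for o in out)
out=[cv2.copyMakeBorder(o,0,H-o.shape[0],0,0,cv2.BORDER_CONSTANT) for o in out]
cv2.imwrite("pics/z7.png",np.hstack(out)[:,:,::-1])
E
```

```text
t: 14.8
eef_pos: [0.4901, -0.223, 0.0843]
orientation: [-0.002, -0.001, 1.0, 0.001]
contact_force: [0.1, 0.2, 0.4]
finger_gap: 0.0147
(array([-0.0057, -0.0009,  0.1444]), array([ 0.0024, -0.0029,  0.0023])) [ 0.49011262 -0.22304227  0.08432056]
```

View pics/z7.png

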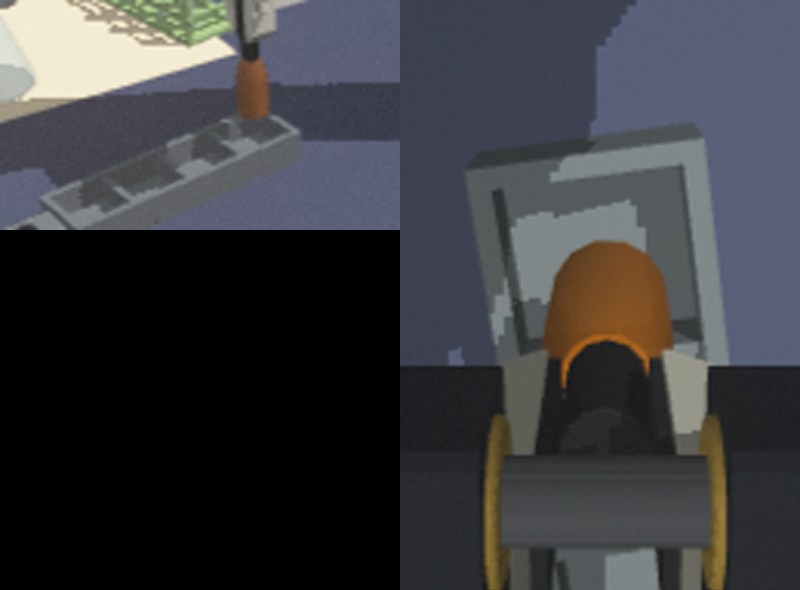

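The vial is centred over the end bay, with both side walls about equally far. Descending.

```bash
python3 -m creep '[-0.004,0,0.06,0,0,0,1,-0.004,0,0.12,0,0,0,1,-0.004,0,0.138,0,0,0,1,-0.004,0,0.138,0,0,0,1,-0.004,0,0.138,0,0,0,1]'; python3 -m creep '[0,0,0.004,0,0,0,1,0,0,0.008,0,0,0,1,0,0,0.008,0,0,0,1]'
```

```text
t: 15.52
eef_pos: [0.4926, -0.2252, 0.0453]
orientation: [0.001, -0.0, 1.0, 0.0]
contact_force: [-0.3, 0.1, -0.7]
finger_gap: 0.0146
t: 15.9
eef_pos: [0.4919, -0.225, 0.042]
orientation: [0.0, 0.0, 1.0, 0.001]
contact_force: [-0.0, 0.1, -1.3]
finger_gap: 0.0147
```

```bash
python3 -m creep '[0,0,0.004,0,0,0,1,0,0,0.004,0,0,0,1]';  python3 -m creep '[0,0,0.003,0,0,0,1,0,0,0.003,0,0,0,1]'; python3 -m creep '[0,0,0.003,0,0,0,1,0,0,0.003,0,0,0,1]'
```

```text
t: 16.15
eef_pos: [0.4918, -0.225, 0.0407]
orientation: [-0.0, -0.0, 1.0, 0.001]
contact_force: [-0.1, 0.3, -0.5]
finger_gap: 0.0147
t: 16.4
eef_pos: [0.4919, -0.225, 0.0398]
orientation: [0.0, -0.0, 1.0, 0.001]
contact_force: [0.2, -0.1, -0.6]
finger_gap: 0.0149
t: 16.65
eef_pos: [0.4926, -0.2251, 0.0396]
orientation: [0.001, -0.0, 1.0, 0.0]
contact_force: [-0.9, 1.3, 6.4]
finger_gap: 0.0149
```

Contact came at 0.0396, where the geometry predicted it (0.0398). Release, rise and return for the square bottle.

```bash
python3 -m creep '[0,0,0,0,0,0,-0.2,0,0,0,0,0,0,-0.2,0,0,0,0,0,0,-0.2,0,0,0,0,0,0,-0.2,0,0,0,0,0,0,-0.2]' 30; python3 -m creep '[0,0,-0.03,0,0,0,-0.2,0,0,-0.1,0,0,0,-0.2,0,0,-0.22,0,0,0,-0.2,0,0,-0.35,0,0,0,-0.2,0,0,-0.43,0,0,0,-0.2]'
python3 - <<'E'
from h import *
s=bot.snapshot("top"); cv2.imwrite("pics/t8.png",cv2.resize(s["color"][130:280,190:460],(810*98//100,441))[:,:,::-1])
print(to((.607,.2375,.17),np.pi/2))
E
```

```text
t: 17.27
eef_pos: [0.4919, -0.225, 0.039]
orientation: [0.0, -0.0, 1.0, 0.001]
contact_force: [-0.4, 0.3, 0.1]
finger_gap: 0.0544
t: 17.9
eef_pos: [0.4925, -0.2255, 0.1706]
orientation: [0.001, 0.0, 1.0, 0.0]
contact_force: [-0.9, -0.3, -0.5]
finger_gap: 0.0548
(array([-0.3768,  1.5457,  0.0117]), array([-0.0006,  0.0056, -0.0004]))
```

View pics/t8.png

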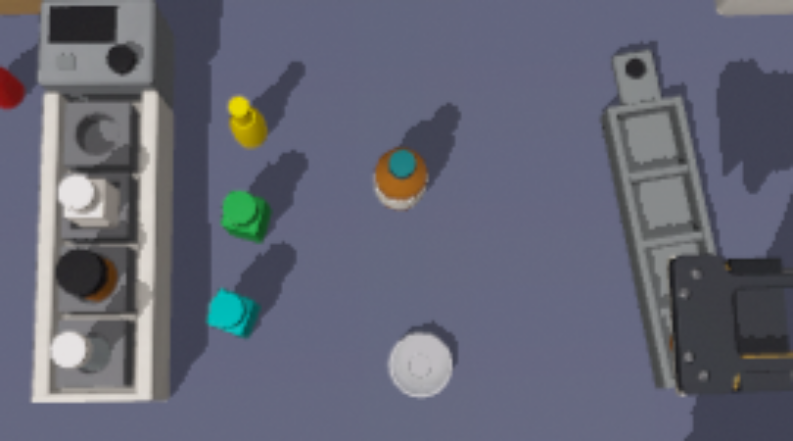

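The top view shows the neck bore empty and everything else undisturbed. The filled bay is hidden under the gripper. Going to the square bottle.

```bash
python3 -m creep '[-0.05,0.18,0,0,0,0,-0.2,-0.1,0.38,0,0,0,0,-0.2,-0.15,0.58,0,0,0,0,-0.2,-0.19,0.76,0,0,0,0,-0.2,-0.19,0.77,0,0,0,0,-0.2]'; python3 -m creep '[-0.05,0.18,0,0,0,0,-0.2,-0.1,0.38,0,0,0,0,-0.2,-0.15,0.58,0,0,0,0,-0.2,-0.19,0.77,0,0,0,0,-0.2,-0.19,0.77,0,0,0,0,-0.2]';python3 -m creep '[0,0,0,0,0,0,-0.2,0,0,0,0,0,0,-0.2]'
python3 - <<'E'
from h import *
s=bot.snapshot("top"); print("neck",proj(s,[(.4919,-.225,.090)]))
cv2.imwrite("pics/t9.png",cv2.resize(s["color"][140:270,385:450],(260,520))[:,:,::-1])
print(to((.607,.2375,.083),np.pi/2))
E
```

```text
t: 18.58
eef_pos: [0.5494, 0.0115, 0.1684]
orientation: [0.0, -0.004, 1.0, 0.002]
contact_force: [-0.0, -1.4, 0.6]
finger_gap: 0.0553
t: 19.2
eef_pos: [0.6052, 0.2425, 0.168]
orientation: [-0.0, -0.003, 1.0, 0.002]
contact_force: [0.1, -1.2, 0.0]
finger_gap: 0.0551
t: 19.45
eef_pos: [0.6063, 0.2344, 0.1689]
orientation: [0.0, 0.001, 1.0, 0.0]
contact_force: [0.7, -1.0, 0.5]
finger_gap: 0.0549
neck [[434.22422689 244.59588104]]
(array([-0.0023,  0.0093,  0.2864]), array([ 0.0005,  0.0006, -0.0026]))
```

View pics/t9.png

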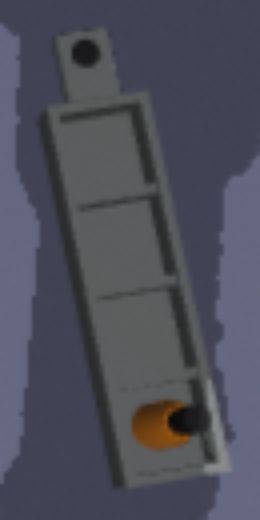

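The neck vial stands upright in the far bay. Descending on the square bottle's cap with a low-force close first.

```bash
python3 -m creep '[-0.002,0.009,0.08,0,0,0,-0.2,-0.002,0.009,0.16,0,0,0,-0.2,-0.002,0.009,0.24,0,0,0,-0.2,-0.002,0.009,0.286,0,0,0,-0.2,-0.002,0.009,0.286,0,0,0,-0.2]' 10; python3 -m creep '[0,0,0,0,0,0,0.2,0,0,0,0,0,0,1,0,0,0,0,0,0,1,0,0,0,0,0,0,1,0,0,0,0,0,0,1]' 10
```

```text
t: 20.12
eef_pos: [0.6061, 0.2388, 0.0821]
orientation: [-0.001, 0.0, 1.0, 0.0]
contact_force: [0.5, 0.3, 0.7]
finger_gap: 0.0549
t: 20.75
eef_pos: [0.6067, 0.2398, 0.0832]
orientation: [0.0, -0.0, 1.0, 0.001]
contact_force: [0.3, -0.2, 3.6]
finger_gap: 0.0249
```

Gap 24.9 mm matches the 26 mm cap, reading about 1 mm low as with the neck vial. Firm up and lift.

```bash
python3 -m creep '[0,0,0,0,0,0,1,0,0,0,0,0,0,1,0,0,-0.03,0,0,0,1,0,0,-0.06,0,0,0,1,0,0,-0.1,0,0,0,1]' 30; python3 -m creep '[0,0,-0.1,0,0,0,1,0,0,-0.2,0,0,0,1,0,0,-0.3,0,0,0,1,0,0,-0.34,0,0,0,1,0,0,-0.34,0,0,0,1]';  python3 - <<'E'
from h import *
print(to((.5472,-.2165,.215),np.pi/2))
E
```

```text
t: 21.38
eef_pos: [0.6063, 0.2396, 0.1133]
orientation: [-0.0, 0.0, 1.0, 0.0]
contact_force: [0.2, 1.1, -0.3]
finger_gap: 0.0242
t: 22.0
eef_pos: [0.6068, 0.2397, 0.2153]
orientation: [0.001, -0.0, 1.0, 0.001]
contact_force: [-1.0, 0.1, -1.3]
finger_gap: 0.0247
(array([ 0.1987, -1.5205, -0.0018]), array([0.0016, 0.0013, 0.    ]))
```

```bash
python3 -m creep '[0.02,-0.14,0,0,0,0,1,0.04,-0.32,0,0,0,0,1,0.07,-0.5,0,0,0,0,1,0.09,-0.68,0,0,0,0,1,0.1,-0.76,0,0,0,0,1]'; python3 -m creep '[0.02,-0.18,0,0,0,0,1,0.05,-0.36,0,0,0,0,1,0.07,-0.55,0,0,0,0,1,0.099,-0.72,0,0,0,0,1,0.099,-0.76,0,0,0,0,1]';python3 -m creep '[0,0,0,0,0,0,1,0,0,0,0,0,0,1,0,0,0,0,0,0,1]'
python3 - <<'E'
from h import *
print(to((.5472,-.2165,.06),np.pi/2))
E
```

```text
t: 22.62
eef_pos: [0.575, 0.0073, 0.2132]
orientation: [-0.001, 0.002, 1.0, -0.0]
contact_force: [0.9, -0.2, -0.5]
finger_gap: 0.0244
t: 23.25
eef_pos: [0.5444, -0.221, 0.213]
orientation: [-0.001, 0.003, 1.0, -0.0]
contact_force: [-0.3, 0.5, -0.6]
finger_gap: 0.0245
t: 23.62
eef_pos: [0.5473, -0.2146, 0.214]
orientation: [-0.0, -0.001, 1.0, 0.001]
contact_force: [-0.0, -0.5, -1.3]
finger_gap: 0.0242
(array([ 2.000e-04, -7.400e-03,  5.132e-01]), array([ 0.0017, -0.0001,  0.0026]))
```

```bash
python3 -m creep '[0,-0.005,0.14,0,0,0,1,0,-0.005,0.28,0,0,0,1,0,-0.005,0.4,0,0,0,1,0,-0.005,0.47,0,0,0,1,0,-0.005,0.47,0,0,0,1]'; python3 -m creep '[0,0,0.04,0,0,0,1,0,0,0.08,0,0,0,1,0,0,0.1,0,0,0,1,0,0,0.1,0,0,0,1,0,0,0.1,0,0,0,1]'; python3 -c "
from h import *
print(to((.5472,-.2165,.0372),np.pi/2))"
```

```text
t: 24.25
eef_pos: [0.5459, -0.2163, 0.0718]
orientation: [-0.001, -0.001, 1.0, 0.001]
contact_force: [0.7, -0.4, -0.2]
finger_gap: 0.0245
t: 24.88
eef_pos: [0.547, -0.2179, 0.0435]
orientation: [0.0, 0.0, 1.0, 0.0]
contact_force: [-0.2, -1.0, -1.0]
finger_gap: 0.0241
(array([-0.0005,  0.0048,  0.0211]), array([ 0.0009,  0.0006, -0.    ]))
```

```bash
python3 -m creep '[0,0.003,0.008,0,0,0,1,0,0.003,0.016,0,0,0,1,0,0.003,0.019,0,0,0,1,0,0.003,0.019,0,0,0,1]'; python3 -m creep '[0,0,0.003,0,0,0,1,0,0,0.003,0,0,0,1]'
```

```text
t: 25.38
eef_pos: [0.5468, -0.2169, 0.0374]
orientation: [-0.0, -0.0, 1.0, 0.001]
contact_force: [-0.5, 0.6, -1.4]
finger_gap: 0.0243
t: 25.62
eef_pos: [0.5472, -0.2171, 0.0372]
orientation: [0.001, 0.0, 1.0, 0.0]
contact_force: [-1.4, -0.2, 4.5]
finger_gap: 0.0243
```

Contact again at the predicted height. Release, then go for the jar.

```bash
python3 -m creep '[0,0,0,0,0,0,-0.2,0,0,0,0,0,0,-0.2,0,0,0,0,0,0,-0.2,0,0,0,0,0,0,-0.2]' 10; python3 -m creep '[0,0,-0.03,0,0,0,-0.2,0,0,-0.1,0,0,0,-0.2,0,0,-0.22,0,0,0,-0.2,0,0,-0.35,0,0,0,-0.2,0,0,-0.44,0,0,0,-0.2]'; python3 -m creep '[0,0.18,0,0,0,0,-0.2,0,0.38,0,0,0,0,-0.2,0,0.58,0,0,0,0,-0.2,-0.01,0.76,0,0,0,0,-0.2,-0.01,0.76,0,0,0,0,-0.2]'; python3 -m creep '[0,0.18,0,0,0,0,-0.2,0,0.38,0,0,0,0,-0.2,0,0.58,0,0,0,0,-0.2,0,0.76,0,0,0,0,-0.2,0,0.76,0,0,0,0,-0.2]';python3 -m creep '[0,0,0,0,0,0,-0.2,0,0,0,0,0,0,-0.2,0,0,0,0,0,0,-0.2]'
python3 - <<'E'
from h import *
print(to((.550,.2375,.072),np.pi/2))
s=bot.snapshot("top"); w=bot.snapshot("wrist"); print("sq top",proj(s,[(.5472,-.217,.082)]), "jar wrist",proj(w,[(.55,.2375,.118)]))
c=np.zeros((520,780,3),np.uint8); c[:,:260]=cv2.resize(s["color"][140:270,385:450],(260,520)); c[:500,280:]=cv2.resize(w["color"][50:300,195:445],(500,500))
cv2.imwrite("pics/t10.png",c[:,:,::-1])
E
```

```text
t: 26.12
eef_pos: [0.5468, -0.2169, 0.0365]
orientation: [-0.0, -0.0, 1.0, 0.001]
contact_force: [0.1, 1.0, 0.2]
finger_gap: 0.0544
t: 26.75
eef_pos: [0.5473, -0.2174, 0.1712]
orientation: [0.001, 0.0, 1.0, 0.0]
contact_force: [-1.1, -0.4, -0.0]
finger_gap: 0.0553
t: 27.38
eef_pos: [0.5499, 0.0167, 0.1694]
orientation: [0.0, -0.004, 1.0, 0.002]
contact_force: [-0.3, -0.6, -0.3]
finger_gap: 0.055
t: 28.0
eef_pos: [0.5489, 0.2438, 0.1692]
orientation: [-0.0, -0.003, 1.0, 0.001]
contact_force: [0.0, -0.3, -0.5]
finger_gap: 0.0548
t: 28.38
eef_pos: [0.5502, 0.2374, 0.1694]
orientation: [0.0, 0.001, 1.0, 0.0]
contact_force: [1.2, 0.0, 0.2]
finger_gap: 0.0554
(array([8.000e-04, 1.000e-04, 3.246e-01]), array([ 0.0008,  0.0004, -0.0021]))
sq top [[427.49511656 219.70732498]] jar wrist [[321.19468165 205.06842281]]
```

View pics/t10.png

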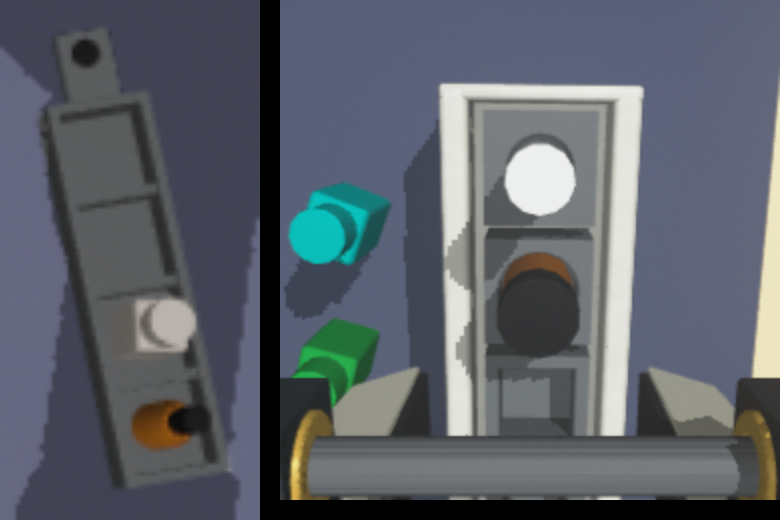

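Neck and square both stand upright in bays 1 and 2. The jar cap is at wrist (324,206), predicted (321,205). Descending on the jar.

```bash
python3 -m creep '[0,0,0.1,0,0,0,-0.2,0,-0.001,0.2,0,0,0,-0.2,0,-0.002,0.28,0,0,0,-0.2,0,-0.002,0.324,0,0,0,-0.2,0,-0.002,0.324,0,0,0,-0.2]' 10; python3 -m creep '[0,0,0,0,0,0,0.2,0,0,0,0,0,0,1,0,0,0,0,0,0,1,0,0,0,0,0,0,1,0,0,0,0,0,0,1]' 10
```

```text
t: 29.1
eef_pos: [0.5494, 0.2381, 0.0714]
orientation: [-0.001, 0.0, 1.0, 0.0]
contact_force: [0.1, -0.3, 0.4]
finger_gap: 0.0551
t: 29.72
eef_pos: [0.5504, 0.2389, 0.0726]
orientation: [0.001, -0.0, 1.0, 0.001]
contact_force: [-0.3, 0.3, 5.3]
finger_gap: 0.0333
```

```bash
python3 -m creep '[0,0,0,0,0,0,1,0,0,0,0,0,0,1,0,0,-0.03,0,0,0,1,0,0,-0.06,0,0,0,1,0,0,-0.1,0,0,0,1]' 30; python3 -m creep '[0,0,-0.1,0,0,0,1,0,0,-0.2,0,0,0,1,0,0,-0.3,0,0,0,1,0,0,-0.36,0,0,0,1,0,0,-0.36,0,0,0,1]';  python3 - <<'E'
from h import *
print(to((.6028,-.209,.215),np.pi/2))
E
```

```text
t: 30.35
eef_pos: [0.5496, 0.2383, 0.1025]
orientation: [-0.0, -0.0, 1.0, 0.0]
contact_force: [-0.0, 0.1, -0.5]
finger_gap: 0.0328
t: 30.98
eef_pos: [0.5507, 0.2387, 0.2118]
orientation: [0.002, 0.0, 1.0, 0.001]
contact_force: [-0.4, -0.4, -1.7]
finger_gap: 0.0326
(array([-0.1739, -1.4921, -0.0141]), array([ 0.0026,  0.0029, -0.    ]))
```

```bash
python3 -m creep '[-0.02,-0.14,0,0,0,0,1,-0.04,-0.32,0,0,0,0,1,-0.06,-0.5,0,0,0,0,1,-0.08,-0.68,0,0,0,0,1,-0.088,-0.75,0,0,0,0,1]'; python3 -m creep '[-0.02,-0.18,0,0,0,0,1,-0.04,-0.36,0,0,0,0,1,-0.06,-0.55,0,0,0,0,1,-0.086,-0.7,0,0,0,0,1,-0.086,-0.744,0,0,0,0,1]';python3 -m creep '[0,0,0,0,0,0,1,0,0,0,0,0,0,1,0,0,0,0,0,0,1]'
python3 - <<'E'
from h import *
print(to((.6028,-.209,.06),np.pi/2))
E
```

```text
t: 31.6
eef_pos: [0.5756, 0.0087, 0.209]
orientation: [-0.001, 0.002, 1.0, -0.0]
contact_force: [-0.9, 0.9, -0.6]
finger_gap: 0.0325
t: 32.22
eef_pos: [0.6008, -0.2139, 0.2083]
orientation: [-0.001, 0.002, 1.0, -0.0]
contact_force: [0.4, -0.0, -0.1]
finger_gap: 0.0328
t: 32.6
eef_pos: [0.6023, -0.2078, 0.2094]
orientation: [0.0, -0.001, 1.0, 0.001]
contact_force: [0.2, -0.1, -0.5]
finger_gap: 0.0328
(array([-0.0016, -0.005 ,  0.498 ]), array([0.0019, 0.0002, 0.0025]))
```

```bash
python3 -m creep '[-0.002,-0.003,0.14,0,0,0,1,-0.002,-0.003,0.28,0,0,0,1,-0.002,-0.003,0.4,0,0,0,1,-0.002,-0.003,0.47,0,0,0,1,-0.002,-0.003,0.47,0,0,0,1]'; python3 -m creep '[0,0,0.04,0,0,0,1,0,0,0.08,0,0,0,1,0,0,0.115,0,0,0,1,0,0,0.115,0,0,0,1,0,0,0.115,0,0,0,1]'; python3 -c "
from h import *
print(to((.6028,-.209,.0266),np.pi/2))"
```

```text
t: 33.22
eef_pos: [0.6016, -0.209, 0.067]
orientation: [-0.001, -0.001, 1.0, 0.001]
contact_force: [0.2, -0.7, -0.6]
finger_gap: 0.0329
t: 33.85
eef_pos: [0.6028, -0.2108, 0.0342]
orientation: [0.0, 0.0, 1.0, 0.0]
contact_force: [0.4, -0.2, -0.4]
finger_gap: 0.0323
(array([0.    , 0.0058, 0.0252]), array([ 0.0009,  0.0004, -0.0001]))
```

```bash
python3 -m creep '[0,0.003,0.01,0,0,0,1,0,0.003,0.018,0,0,0,1,0,0.003,0.023,0,0,0,1,0,0.003,0.023,0,0,0,1]'; python3 -m creep '[0,0,0.003,0,0,0,1,0,0,0.003,0,0,0,1]'
```

```text
t: 34.35
eef_pos: [0.6026, -0.2096, 0.0269]
orientation: [-0.0, -0.0, 1.0, 0.001]
contact_force: [0.2, 0.1, -0.7]
finger_gap: 0.0326
t: 34.6
eef_pos: [0.6031, -0.2097, 0.0267]
orientation: [0.001, -0.0, 1.0, 0.001]
contact_force: [-0.3, 0.4, 3.9]
finger_gap: 0.0324
```

Contact. Release, then the slim vial.

```bash
python3 -m creep '[0,0,0,0,0,0,-0.2,0,0,0,0,0,0,-0.2,0,0,0,0,0,0,-0.2,0,0,0,0,0,0,-0.2]' 10; python3 -m creep '[0,0,-0.03,0,0,0,-0.2,0,0,-0.1,0,0,0,-0.2,0,0,-0.22,0,0,0,-0.2,0,0,-0.36,0,0,0,-0.2,0,0,-0.48,0,0,0,-0.2]'; python3 -m creep '[0.04,0.18,0,0,0,0,-0.2,0.09,0.38,0,0,0,0,-0.2,0.14,0.58,0,0,0,0,-0.2,0.18,0.75,0,0,0,0,-0.2,0.18,0.75,0,0,0,0,-0.2]'; python3 -m creep '[0.04,0.18,0,0,0,0,-0.2,0.09,0.38,0,0,0,0,-0.2,0.14,0.58,0,0,0,0,-0.2,0.18,0.745,0,0,0,0,-0.2,0.18,0.745,0,0,0,0,-0.2]';python3 -m creep '[0,0,0,0,0,0,-0.2,0,0,0,0,0,0,-0.2,0,0,0,0,0,0,-0.2]'
python3 - <<'E'
from h import *
print(to((.495,.238,.09),np.pi/2))
E
```

```text
t: 35.1
eef_pos: [0.6025, -0.2097, 0.026]
orientation: [-0.0, -0.0, 1.0, 0.001]
contact_force: [-0.5, -0.7, 0.0]
finger_gap: 0.0549
t: 35.72
eef_pos: [0.6028, -0.2101, 0.1725]
orientation: [0.001, 0.0, 1.0, 0.0]
contact_force: [0.5, 0.2, -0.5]
finger_gap: 0.0552
t: 36.35
eef_pos: [0.5478, 0.0206, 0.171]
orientation: [0.0, -0.004, 1.0, 0.002]
contact_force: [1.8, 0.5, -1.3]
finger_gap: 0.055
t: 36.98
eef_pos: [0.4935, 0.2429, 0.1709]
orientation: [0.0, -0.003, 1.0, 0.001]
contact_force: [0.2, -1.2, 0.0]
finger_gap: 0.055
t: 37.35
eef_pos: [0.4952, 0.2373, 0.1708]
orientation: [0.0, 0.001, 1.0, 0.0]
contact_force: [0.3, -1.1, -0.5]
finger_gap: 0.0549
(array([0.0007, 0.0022, 0.2692]), array([ 0.0008,  0.0004, -0.0022]))
```

```bash
python3 -m creep '[0,0,0.08,0,0,0,-0.2,0,0,0.16,0,0,0,-0.2,0,0,0.22,0,0,0,-0.2,0,0,0.269,0,0,0,-0.2,0,0,0.269,0,0,0,-0.2]' 10; python3 -m creep '[0,0,0,0,0,0,0.2,0,0,0,0,0,0,1,0,0,0,0,0,0,1,0,0,0,0,0,0,1,0,0,0,0,0,0,1]' 10
```

```text
t: 37.98
eef_pos: [0.4941, 0.238, 0.0891]
orientation: [-0.001, 0.0, 1.0, -0.0]
contact_force: [1.2, 0.6, -0.1]
finger_gap: 0.0552
t: 38.6
eef_pos: [0.4949, 0.239, 0.0902]
orientation: [0.0, -0.0, 1.0, 0.001]
contact_force: [0.0, 0.6, 2.7]
finger_gap: 0.0244
```

Gap 24.4 mm matches the 25 mm cap. Lift.

```bash
python3 -m creep '[0,0,0,0,0,0,1,0,0,0,0,0,0,1,0,0,-0.03,0,0,0,1,0,0,-0.06,0,0,0,1,0,0,-0.1,0,0,0,1]' 30; python3 -m creep '[0,0,-0.1,0,0,0,1,0,0,-0.2,0,0,0,1,0,0,-0.3,0,0,0,1,0,0,-0.34,0,0,0,1,0,0,-0.34,0,0,0,1]';  python3 - <<'E'
from h import *
print(to((.6583,-.202,.22),np.pi/2))
E
```

```text
t: 39.22
eef_pos: [0.4944, 0.2385, 0.1205]
orientation: [-0.0, 0.0, 1.0, 0.0]
contact_force: [0.3, -0.1, -0.9]
finger_gap: 0.024
t: 39.85
eef_pos: [0.4948, 0.2388, 0.2224]
orientation: [0.001, -0.0, 1.0, 0.001]
contact_force: [-0.5, 0.4, -0.1]
finger_gap: 0.0237
(array([-0.5448, -1.4693,  0.006 ]), array([0.0018, 0.0011, 0.0001]))
```

```bash
python3 -m creep '[-0.05,-0.14,0,0,0,0,1,-0.12,-0.32,0,0,0,0,1,-0.19,-0.5,0,0,0,0,1,-0.25,-0.67,0,0,0,0,1,-0.275,-0.735,0,0,0,0,1]'; python3 -m creep '[-0.07,-0.18,0,0,0,0,1,-0.14,-0.36,0,0,0,0,1,-0.21,-0.55,0,0,0,0,1,-0.27,-0.7,0,0,0,0,1,-0.27,-0.734,0,0,0,0,1]';python3 -m creep '[0,0,0,0,0,0,1,0,0,0,0,0,0,1,0,0,0,0,0,0,1]'
python3 - <<'E'
from h import *
print(to((.6583,-.202,.05),np.pi/2))
E
```

```text
t: 40.48
eef_pos: [0.5769, 0.0135, 0.2202]
orientation: [-0.001, 0.003, 1.0, -0.001]
contact_force: [-0.6, 0.5, -1.2]
finger_gap: 0.0238
t: 41.1
eef_pos: [0.6571, -0.2065, 0.219]
orientation: [-0.002, 0.002, 1.0, -0.0]
contact_force: [0.0, 0.4, -2.0]
finger_gap: 0.0237
t: 41.48
eef_pos: [0.6582, -0.2, 0.2215]
orientation: [0.0, -0.001, 1.0, 0.001]
contact_force: [0.1, 1.0, -0.7]
finger_gap: 0.0236
(array([-1.000e-04, -7.700e-03,  5.717e-01]), array([0.0019, 0.0002, 0.0023]))
```

```bash
python3 -m creep '[-0.001,-0.004,0.14,0,0,0,1,-0.001,-0.004,0.28,0,0,0,1,-0.001,-0.004,0.4,0,0,0,1,-0.001,-0.004,0.46,0,0,0,1,-0.001,-0.004,0.46,0,0,0,1]'; python3 -m creep '[0,0,0.04,0,0,0,1,0,0,0.08,0,0,0,1,0,0,0.11,0,0,0,1,0,0,0.11,0,0,0,1,0,0,0.11,0,0,0,1]'; python3 -c "
from h import *
print(to((.6583,-.202,.0442),np.pi/2))"
```

```text
t: 42.1
eef_pos: [0.658, -0.2023, 0.0828]
orientation: [-0.001, -0.0, 1.0, 0.001]
contact_force: [0.7, 0.4, -0.7]
finger_gap: 0.0237
t: 42.72
eef_pos: [0.6586, -0.2032, 0.0507]
orientation: [0.0, 0.0, 1.0, 0.0]
contact_force: [-0.3, -1.2, -0.4]
finger_gap: 0.0239
(array([0.0011, 0.0041, 0.0218]), array([ 0.0009,  0.0005, -0.    ]))
```

```bash
python3 -m creep '[0,0.003,0.008,0,0,0,1,0,0.003,0.016,0,0,0,1,0,0.003,0.02,0,0,0,1,0,0.003,0.02,0,0,0,1]'; python3 -m creep '[0,0,0.003,0,0,0,1,0,0,0.003,0,0,0,1]'
```

```text
t: 43.22
eef_pos: [0.6585, -0.2022, 0.0445]
orientation: [0.0, -0.0, 1.0, 0.001]
contact_force: [0.0, -0.2, -0.5]
finger_gap: 0.0236
t: 43.48
eef_pos: [0.6591, -0.2022, 0.0443]
orientation: [0.001, -0.0, 1.0, 0.0]
contact_force: [-1.2, -0.4, 5.3]
finger_gap: 0.0237
```

Contact. Release, retreat and check.

```bash
python3 -m creep '[0,0,0,0,0,0,-0.2,0,0,0,0,0,0,-0.2,0,0,0,0,0,0,-0.2,0,0,0,0,0,0,-0.2]' 10; python3 -m creep '[0,0,-0.03,0,0,0,-0.2,0,0,-0.1,0,0,0,-0.2,0,0,-0.22,0,0,0,-0.2,0,0,-0.36,0,0,0,-0.2,0,0,-0.48,0,0,0,-0.2]'; python3 -m creep '[0.04,0.18,0,0,0,0,-0.2,0.09,0.36,0,0,0,0,-0.2,0.14,0.54,0,0,0,0,-0.2,0.14,0.7,0,0,0,0,-0.2,0.14,0.7,0,0,0,0,-0.2]';python3 -m creep '[0,0,0,0,0,0,-0.2,0,0,0,0,0,0,-0.2,0,0,0,0,0,0,-0.2]'
python3 - <<'E'
from h import *
s=bot.snapshot("top"); w=bot.snapshot("scene")
c=np.zeros((520,760,3),np.uint8); c[:,:260]=cv2.resize(s["color"][140:270,385:450],(260,520)); c[:,280:]=cv2.resize(w["color"][105:235,205:325],(480,520))
cv2.imwrite("pics/t11.png",c[:,:,::-1])
E
```

```text
t: 43.98
eef_pos: [0.6583, -0.2022, 0.0434]
orientation: [-0.0, 0.0, 1.0, 0.001]
contact_force: [0.2, 0.4, -1.1]
finger_gap: 0.0543
t: 44.6
eef_pos: [0.6586, -0.2026, 0.19]
orientation: [0.001, 0.0, 1.0, 0.0]
contact_force: [0.6, 0.6, 0.5]
finger_gap: 0.0547
t: 45.22
eef_pos: [0.6163, 0.0136, 0.1884]
orientation: [0.0, -0.004, 1.0, 0.002]
contact_force: [0.2, 0.1, 0.3]
finger_gap: 0.0555
t: 45.6
eef_pos: [0.6164, 0.0062, 0.1879]
orientation: [0.0, 0.001, 1.0, 0.0]
contact_force: [0.5, 0.1, 1.0]
finger_gap: 0.0551
```

View pics/t11.png

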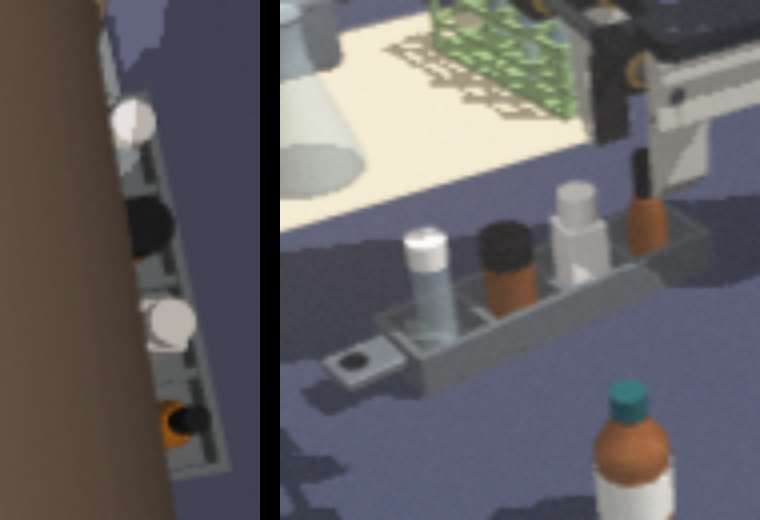

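From the handle the bays now hold slim, jar, square and neck, all upright, and the gripper is clear (force about 0). Handing in.

```bash
python3 -c "
from station import bot
print(bot.close_job(), bot.observe()['t'])"
```

```text
the job is handed in; nothing more can be done
the job is handed in; nothing more can be done
```

All four vials are in the cooling rack in reverse order, and I handed the job in at about 46 s. From the handle outwards, the bays hold slim, jar, square and neck.

**Checks:** Each vial touched the bay floor within about 1 mm of the predicted height, with about 4–6 N of contact force. The final scene picture shows all four upright with the gripper well clear. The top camera was half covered by the arm but agreed on what it could see.

**What failed or disagreed:**
- My first two grasps on the neck vial closed on nothing, and the vial stayed in its bore. The fingertips were about 20–30 mm higher than the reported tool position. I grasped about 20 mm lower from then on, and all four grasps held.
- I estimated that 20–30 mm from the pictures and never pinned it down.
- The finger opening read about 1 mm less than each cap's width.

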